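# Cantilever a connecting rod over the marker turntable for scanning

### The job

Take the connecting rod out of the parts rack and hang it by its small top eye on the hook at the end of the black scan board, and let go of it. Then slide the board out along the white riser until the white line across it lies over the riser's edge on the turntable side, square to that edge and flat on the deck all the way, and finish still holding it flat: with the rod hanging out over the turntable it would tip if you let go. Leave the fork part in the rack and everything else on the table where it is.

Things in the scene. Friction and masses are not known exactly. Their poses are not given: they have to be found in the camera images.
- rod_eye (a point): Centre of the aluminium connecting rod's small top eye: a ring 34 mm outside, bore 22 mm along the rod's x, 14 mm thick. z is up along the rod. The rod starts upright in either pocket of the rack (bore along the rack's x), eye centre 118 mm above its foot and 126 mm above the table; lift it straight up. Shank below the ring 19 mm wide (y). 0.2 to 0.33 kg. Both faces are alike.
- rod: The whole rod: 135 mm tall, foot 15 (x) x 52 (y) mm, standing 30 mm deep in its pocket with about 1 mm play; origin at the underside of its foot, axes as rod_eye.
- rack: Grey parts rack, a block 120 (x) x 80 (y) x 38 mm fixed to the table, origin at the centre of its underside. Two pockets at x = -30 and +30 mm, each 18 x 54 mm and 30 mm deep; the rod stands in one and the fork in the other.
- fork: The other part in the rack, an aluminium fork with two prongs and no eye, 100 mm tall on a foot like the rod's (origin at its underside). To be left in its pocket.
- board: Black scan board lying loose on the riser, 300 (x) x 100 (y) x 12 mm, 0.43 to 0.58 kg, balance point near the middle; origin at the centre of its underside; x points outward, to the hook end. It starts with that end 0 to 40 mm beyond the riser's edge and up to 0.08 rad askew, and slides against plain friction (a few N).
- board_line (a point): Middle of the white line (4 mm wide) across the board's top face, half-way along the board: 150 mm from the hook end. Axes as the board.
- board_handle (a point): Centre of the bar of the aluminium bow handle at the board's back end. The bar is 90 mm long along the board's x, 14 mm wide (y), 12 mm thick (z); its centre is 32 mm above the board's top and 95 mm behind the line, with 26 mm free below the bar. Axes as the board.
- board_hook (a point): On the axis of the steel hook (7 mm round) that sticks out level from the middle of the board's end face, 16 mm from that face, 6 mm above the deck. Its straight part is 32 mm long along x; then the tip bends up at 45 degrees, its axis ending 22 mm outward of this point and 6 mm higher. A rod hung on it has its eye centre 7.5 mm below the hook's axis. Axes as the board.
- riser_edge (a point): Middle of the top outer edge of the riser's deck (on the turntable side). x points outward, square to the edge, level; y runs along the edge. The riser is fixed: deck 300 (x) x 220 (y) mm, its top 170 mm above the table.
- riser: White-topped plywood riser fixed to the table, origin at the centre of its underside, x outward; deck 300 x 220 mm, 170 mm high.
- turntable: Round black marker turntable, 220 mm diameter, 20 mm high, fixed on the table in front of the riser's edge; the hung rod ends up over its middle with about 30 mm of air below.
- dotroll: Small paper roll of marker dots, 34 mm diameter, 16 mm high, standing on the riser's deck beside the board (on the +y side of the riser frame). Bystander.
- spray: White spray can, 52 mm diameter, 166 mm tall, at the far side of the table. Bystander.
- driver: Screwdriver lying on the table near the robot's right. Bystander.
- caliper: Caliper, 200 mm long, lying flat on the table. Bystander.
- skull: Small deer skull with antlers on a round black base, 90 mm diameter, 165 mm tall. Bystander.
- spool: Filament spool lying flat, 160 mm diameter, 58 mm high. Bystander.
Mind the look-alikes: they are no part of the job. Leave any orange or yellow look-alike of the rod alone.

How it is judged:
On the way, in this order (a step that is already met when the one before it is completed fails the run):
1. the rod hangs by its small eye on the hook, let go, while the board is still back on the riser (x of rod_eye in the frame of board_hook between -0.014 and 0.02 m and y of rod_eye in the frame of board_hook between -0.009 and 0.009 m and z of rod_eye in the frame of board_hook between -0.012 and -0.003 m and angle between rod_eye's own z axis and vertical below 0.3 rad and contact force between rod and board above 0.8 N and contact force between the fingers and rod below 0.05 N and x of board_line in the frame of riser_edge below -0.05 m), for 0.2 s.
2. the board has been slid out until its white line lies over the riser's edge, the rod still on the hook (x of board_line in the frame of riser_edge between -0.005 and 0.005 m and x of rod_eye in the frame of board_hook between -0.014 and 0.02 m and y of rod_eye in the frame of board_hook between -0.009 and 0.009 m and z of rod_eye in the frame of board_hook between -0.012 and -0.003 m and angle between rod_eye's own z axis and vertical below 0.3 rad and contact force between rod and board above 0.8 N and contact force between the fingers and rod below 0.05 N), for 0.2 s.
At the end, for the whole second after the job is handed in: White line within 5 mm of the riser's edge and square to it (0.08 rad); board flat on the deck (tilt under 0.05 rad), still, held by the fingers (1 N or more); rod hanging by its small eye on the hook's straight part, not touched by the fingers, nearly still (under 0.06 m/s) (all of step 2 and angle between the x axis of board and the x axis of riser_edge, either way round below 0.08 rad and y of board_line in the frame of riser_edge between -0.05 and 0.05 m and angle between board's own z axis and vertical below 0.05 rad and z of board_line in the frame of riser_edge between 0.008 and 0.016 m and contact force between board and riser above 1 N and contact force between the fingers and board above 1 N and linear speed of board below 0.01 m/s and linear speed of rod below 0.06 m/s); the arm keeps its last pose, push and grip.
It fails at once if the board tips (more than 0.1 rad) (angle between board's own z axis and vertical above 0.1 rad).
It fails at once if the rod is dropped on the table or the turntable (angle between rod_eye's own z axis and vertical above 0.8 rad or height (world z) of rod_eye below 0.11 m).
It fails at once if the fork is taken out of its pocket or moved (distance of fork from where it was at the start of the episode above 0.015 m).
It fails at once if a bystander is knocked or moved (distance of any of dotroll, spray, skull, spool from where it was at the start of the episode above 0.025 m or distance of any of driver, caliper from where it was at the start of the episode above 0.03 m).
It also fails if it takes over 61 s, if anything falls off the work surface, if the arm or the gripper's body presses on something with over 40 N, if the wrist force passes 120 N, or if a joint passes its speed limit or range.

### The arm

A 7-joint arm with a two-finger parallel gripper is mounted at the origin on the work surface. World frame = base frame: x ahead of the robot, y to its left, z up, the work surface at z = 0. Lengths are in m, angles in rad, forces in N, time in s.
With the tool pointing down it reaches from about 0.425 to 0.95 m from the base axis. Payload 16.7 kg.
Tool frame: the origin (TCP) lies on the centre line of the jaws, within the pads' length; the fingertips stand 8 mm ahead of it and the grasp point (between the pads) lies 11 mm behind it; z points along the fingers, x is the direction in which the jaws open and shut, and the axes are right-handed (so a half turn about z gives the same grasp; the last joint's range is limited). The gripper opens to 94 mm and grips with 3 to 60 N. Pads are 16 mm wide; open, the fingers measure 119 mm over their backs; the gripper's body (75 mm by 177 mm) begins 78 mm behind the grasp point.
Start: joints at [1.067, 0.426, 0.074, 1.606, -0.034, 1.111, -0.067], TCP at [0.234, -0.633, 0.213] pointing down, gripper open.
Joint ranges: [-2.85, 2.85], [-0.5, 2.14], [-1.23, 1.37], [0.21, 2.46], [-1.02, 4.16], [0.16, 2.05], [-2.73, 2.73]. Speed limits (rad/s): [1.89, 1.89, 2.39, 2.39, 3.01, 3.01, 3.01].

### API

Orientations are given as a rotation vector (axis times angle).
In Python, from plant import * gives the robot as it stands.
- The arm moves only by the shell command python3 -m pendant 'ROWS' [FORCE]. ROWS is JSON, a list that holds one entry, the list of rows, each a list of 5 numbers: the shift along the world's x, y, z each as a share of 200 mm, from -1 to 1, then the turn about the world's z as a share of 4 degrees, from -1 to 1, then the opening, from 0 (shut) to 1 (fully open). A call has exactly 8 rows; each row shifts and turns the commanded pose from where the row before left it; what a row does not reach is not made up. A row lasts 1/8 s, in which the tool goes at most 62.5 mm and 10.7 degrees, less where a joint would pass 70% of its speed; a pose out of reach is approached as far as the arm can. A call with a number of a shift or a turn outside -1 to 1 is refused whole. A call with a gripper value outside its range is refused whole. The fingers move at their own pace and stop on an object; FORCE is the grip in N (left out, the last holds). Time passes only in rows, so rows that do not move let the fingers close, or fill a call up. It gives the time, the measured TCP pose, the force and the opening at its end, in the units of the state.
- get_obs(): the state, without advancing time (a new reading comes with each control period).
- capture(name): name is "side" or "top" or "wrist"; returns (picture, depth): 480x640x3 uint8, red, green, blue; 480x640 float32, m along the optical axis (not along the pixel's ray), 0 where there is no reading.
- get_calibration(name): a dict with "fx", "fy", "cx", "cy" (pixels), "R" (3x3) and "t" (3): a world point X has camera coordinates R X + t. Camera axes: x right, y down, z forward; pixel columns grow to the right and rows downward; lengths in m; the calibration is good to about 2 mm. A picture is of the moment at which its call begins: read the wrist's pose just before it. get_calibration takes no time and is no camera call; for the wrist camera it gives the pose at the moment of the call.
- hand_in(): hands the job in, once; it reports no verdict.
The state is a dict: "t": time; "joint_positions": joint angles; "qvel": joint speeds; "joint_torque": joint torques, N m; "eef_pos": TCP position; "eef_rot": TCP orientation; "force": force on the tool from outside, world axes, zero at the start; "moment": the same for the moment, N m; "grip_width": finger opening in m.
Only numpy, scipy, OpenCV 4.12 (cv2) and the standard library are available. Lean on these libraries where they do the work, as an engineer would, in place of code of your own. Each camera call takes 0.05 s, during which the arm holds its last target.

## Working session

There is one attempt and no reset: what is moved stays moved. The work goes in short steps, Python scripts to look and compute and a shell command to move; the robot and the scene stay as the last step left them, time stands still between calls to the robot, and variables do not carry over. Pictures are saved under pics/ and viewed, and the job is handed in when it is done.

```bash
ls; mkdir -p pics; cat > h.py <<'E'
from plant import *
import numpy as np, cv2, pickle
def snap(n,tag):
    c=get_calibration(n); p,d=capture(n)
    pickle.dump((p,d,c),open(f'pics/{tag}.pkl','wb')); cv2.imwrite(f'pics/{tag}.png',p[:,:,::-1]); return p,d,c
def ld(tag): return pickle.load(open(f'pics/{tag}.pkl','rb'))
def crop(tag,u0,v0,u1,v1,k):
    p=ld(tag)[0][v0:v1,u0:u1,::-1]; cv2.imwrite(f'pics/{tag}_c{u0}_{v0}.png',cv2.resize(p,None,fx=k,fy=k,interpolation=cv2.INTER_CUBIC))
def ray(c,u,v):
    R=np.array(c['R']);t=np.array(c['t']); d=R.T@np.array([(u-c['cx'])/c['fx'],(v-c['cy'])/c['fy'],1]); return -R.T@t,d
def atz(c,u,v,z):
    o,d=ray(c,u,v); return o+d*(z-o[2])/d[2]
def dep(tag,u,v):
    p,d,c=ld(tag); o,r=ray(c,u,v); return o+r*d[int(round(v)),int(round(u))]
def tri(c1,p1,c2,p2):
    o1,d1=ray(c1,*p1);o2,d2=ray(c2,*p2); s=np.linalg.lstsq(np.c_[d1,-d2],o2-o1,rcond=None)[0]
    a=o1+s[0]*d1;b=o2+s[1]*d2; return (a+b)/2,np.linalg.norm(a-b)
def proj(c,X):
    q=np.array(c['R'])@X+np.array(c['t']); return q[0]/q[2]*c['fx']+c['cx'],q[1]/q[2]*c['fy']+c['cy']
E
python3 - <<'E'
from h import *
for n in ('side','top','wrist'): snap(n,n+'0')
o=get_obs(); print({k:np.round(v,3) for k,v in o.items()})
E
```

```text
pics
{'t': np.float64(0.15), 'joint_positions': array([ 1.067,  0.427,  0.074,  1.606, -0.034,  1.111, -0.067]), 'qvel': array([ 0.   , -0.001,  0.001, -0.002,  0.001,  0.   ,  0.   ]), 'joint_torque': array([ 5.0000e-03, -9.3627e+01,  3.6700e+00, -4.5443e+01, -4.9000e-02,
        1.8000e-02,  0.0000e+00]), 'eef_pos': array([ 0.234, -0.633,  0.213]), 'eef_rot': array([-2.577e+00,  1.796e+00,  1.000e-03]), 'force': array([ 0.052, -0.111, -0.147]), 'moment': array([ 0.011, -0.015,  0.019]), 'grip_width': np.float64(0.094)}
```

View pics/side0.png

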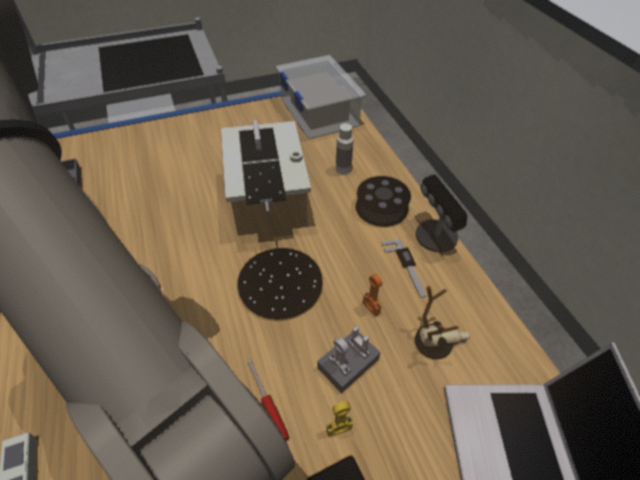

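View pics/top0.png

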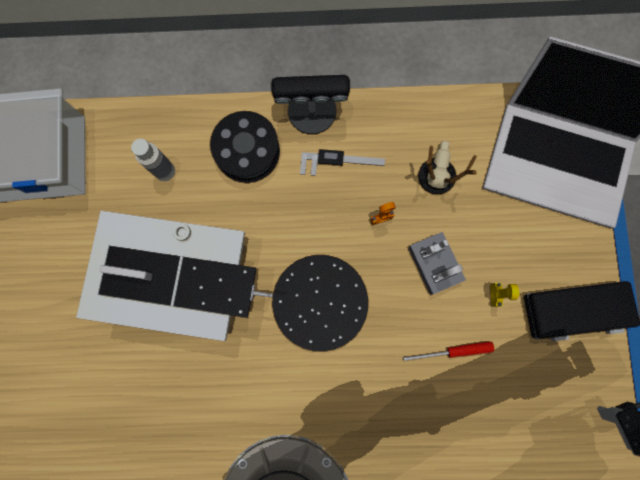

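View pics/wrist0.png

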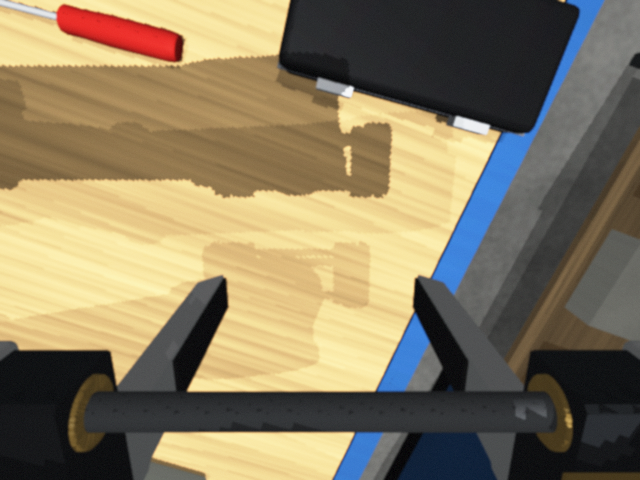

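```bash
python3 - <<'E'
from h import *
crop('top0',395,215,475,305,7)
crop('side0',310,320,390,395,9)
crop('top0',70,200,280,350,3)
for n,u,v in [('top0',437,263),('top0',432,248),('top0',445,275),('top0',320,303),('top0',180,280),('side0',262,162),('top0',500,293),('top0',385,213),('top0',440,175),('top0',125,272),('top0',262,293),('top0',210,245),('top0',340,230)]:
    print(n,u,v,dep(n,u,v).round(3))
E
```

```text
top0 437 263 [ 0.512 -0.353  0.036]
top0 432 248 [ 0.535 -0.327  0.111]
top0 445 275 [ 0.48  -0.357  0.085]
top0 320 303 [ 0.431 -0.088  0.018]
top0 180 280 [0.475 0.185 0.18 ]
side0 262 162 [0.476 0.187 0.181]
top0 500 293 [ 0.441 -0.48   0.056]
top0 385 213 [ 0.622 -0.237  0.076]
top0 440 175 [ 0.712 -0.37   0.052]
top0 125 272 [0.489 0.278 0.221]
top0 262 293 [0.446 0.023 0.177]
top0 210 245 [0.545 0.129 0.168]
top0 340 230 [ 0.603 -0.14  -0.007]
```

View pics/top0_c395_215.png

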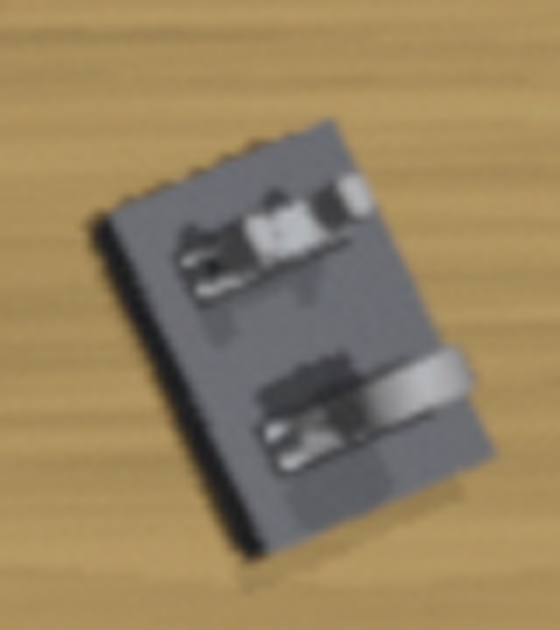

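View pics/side0_c310_320.png

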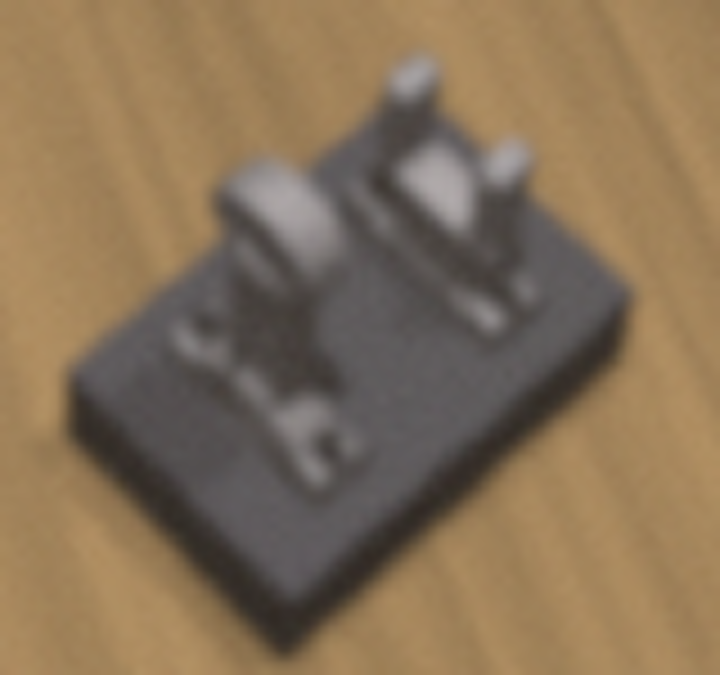

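View pics/top0_c70_200.png

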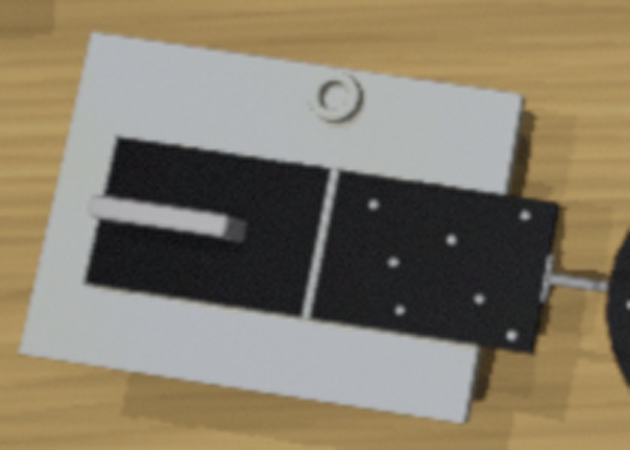

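The rod is the ring-topped aluminium part in the rack, with its ring at about (454,270) in top and (342,345) in side. The fork is the two-prong part at (432,247) in top. The orange (385,213) and yellow (503,293) pieces are look-alikes and stay where they are. Next I measure the board and hook.

```bash
python3 - <<'E'
from h import *
crop('top0',225,255,295,315,10)
crop('side0',215,115,315,240,5)
crop('top0',80,210,180,310,6)
E
```

```text
(no output)
```

View pics/top0_c225_255.png

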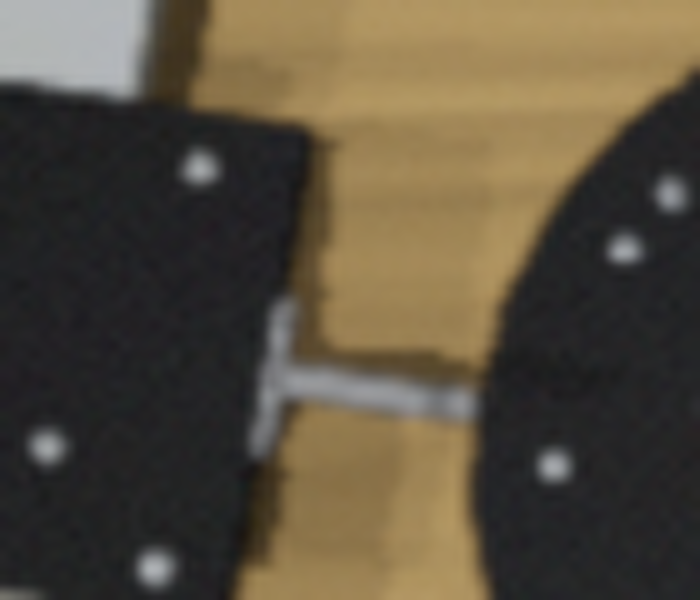

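View pics/side0_c215_115.png

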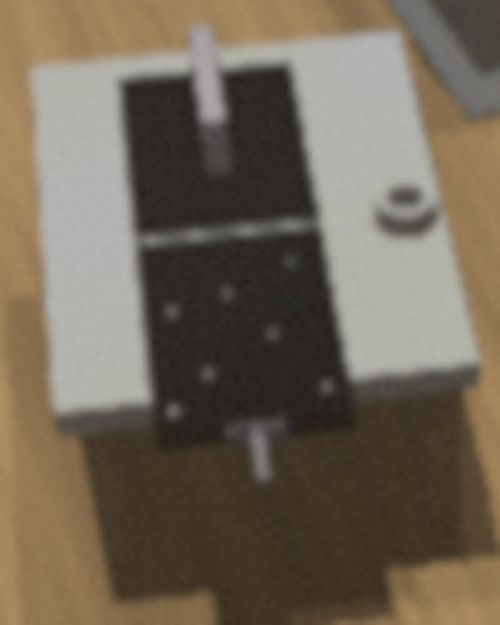

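View pics/top0_c80_210.png

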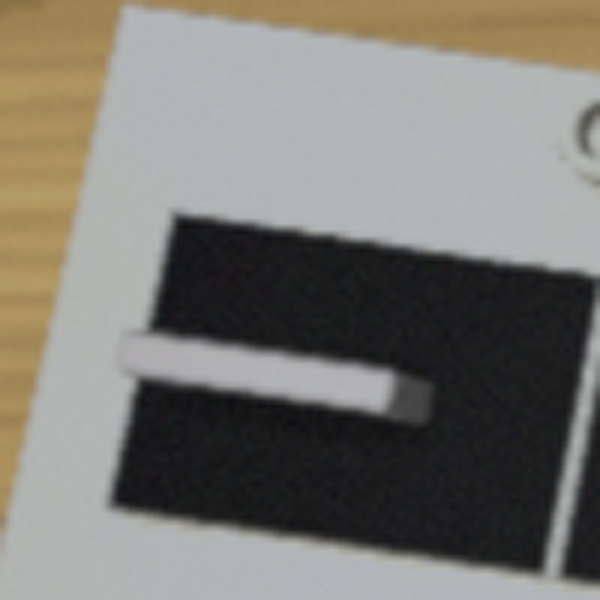

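```bash
cat > m1.py <<'E'
from h import *
ct=ld('top0')[2]; cs=ld('side0')[2]
def P(c,l,z): return np.array([atz(c,u,v,z) for u,v in l])
bt=P(ct,[(109.2,245.5),(98.3,294.2),(248.3,317.3),(256,268)],.182)
s=lambda l:[(215+a/5,115+b/5) for a,b in l]
bs=P(cs,s([(290,67),(122,82),(162,432),(352,412)]),.182)
rt=P(ct,[(101,210.7),(77.3,317.3),(225.7,340),(244.3,231.7)],.170)
rs=P(cs,s([(403,35),(32,68),(57,415),(476,370)]),.170)
for n,q in (('board top',bt),('board side',bs),('riser top',rt),('riser side',rs)):
    x=(q[2]+q[3]-q[0]-q[1])/2; y=(q[0]+q[3]-q[1]-q[2])/2
    print(n,q[:,:2].round(4).tolist(),'c',q.mean(0).round(4),'yawx',np.degrees(np.arctan2(x[1],x[0])).round(2),'yawy-90',np.degrees(np.arctan2(y[1],y[0])-np.pi/2).round(2),'len',np.linalg.norm(x).round(4),np.linalg.norm(y).round(4),'front',((q[2]+q[3])/2).round(4))
print('hook tip tri',tri(ct,(272.3,295.2),cs,(267.6,211)), 'base',tri(ct,(253.3,293),cs,(266.6,201)))
# line ends
print('line', P(ct,[(70+334/3,200+170/3),(70+307/3,200+317/3)],.182).mean(0), P(cs,s([(145,241),(315,224)]),.182).mean(0))
# handle top
print('handle top', P(ct,[(80+120/6,210+353/6),(80+390/6,210+393/6)],.220))
print('cam pos', ray(ct,0,0)[0],ray(cs,0,0)[0])
# ring in top: top edge centre; side
print('ring top pt tri', tri(ct,(395+415/7,215+385/7),cs,(310+282/9,320+200/9)))
# rack top corners
k=P(ct,[(395+335/7,215+120/7),(395+105/7,215+215/7),(395+262/7,215+552/7),(395+493/7,215+455/7)],.038)
print('rack',k.mean(0),k[:,:2].round(3).tolist()); x=k[3]-k[0]+k[2]-k[1]; print('rack x dir',np.degrees(np.arctan2(x[1],x[0])))
k=P(cs,[(310+285/9,320+605/9),(310+75/9,320+380/9),(310+415/9,320+75/9),(310+630/9,320+290/9)],.038)
print('rack side',k.mean(0),k[:,:2].round(3).tolist())
E
python3 m1.py
```

```text
board top [[0.5479, 0.3276], [0.4516, 0.3448], [0.3993, 0.0497], [0.4946, 0.0342]] c [0.4734 0.1891 0.182 ] yawx -100.16 yawy-90 -99.66 len 0.2989 0.0972 front [0.447 0.042 0.182]
board side [[0.5465, 0.3209], [0.4514, 0.3394], [0.4014, 0.0513], [0.4937, 0.033]] c [0.4733 0.1862 0.182 ] yawx -100.13 yawy-90 -101.09 len 0.2926 0.0955 front [0.4475 0.0421 0.182 ]
riser top [[0.6228, 0.3532], [0.4081, 0.39], [0.3571, 0.0957], [0.5703, 0.0591]] c [0.4896 0.2245 0.17  ] yawx -99.98 yawy-90 -99.72 len 0.2987 0.217 front [0.4637 0.0774 0.17  ]
riser side [[0.6234, 0.3458], [0.4075, 0.3874], [0.3565, 0.0936], [0.5663, 0.0533]] c [0.4884 0.22   0.17  ] yawx -100.44 yawy-90 -100.91 len 0.2981 0.2167 front [0.4614 0.0735 0.17  ]
hook tip tri (array([0.43989139, 0.00296307, 0.18128088]), np.float64(0.0015302795539860526)) base (array([0.44652553, 0.04022443, 0.17844098]), np.float64(0.000868811106561555))
line [0.4733672  0.19011365 0.182     ] [0.47402198 0.18803884 0.182     ]
handle top [[0.496658   0.32645597 0.22      ]
 [0.48157078 0.2397242  0.22      ]]
cam pos [ 0.37748226 -0.09650907  1.14216708] [ 0.28475566 -0.76771231  0.97025037]
ring top pt tri (array([ 0.48521266, -0.363881  ,  0.13592212]), np.float64(0.0006120368244883912))
rack [ 0.51277403 -0.35398371  0.038     ] [[0.582, -0.371], [0.553, -0.295], [0.444, -0.338], [0.472, -0.413]]
rack x dir -158.7200934719477
rack side [ 0.51228272 -0.35595044  0.038     ] [[0.47, -0.415], [0.443, -0.344], [0.555, -0.295], [0.581, -0.369]]
```

```bash
python3 -m pendant '[[[0.1566,0.1669,0,0.27,1],[0.1566,0.1669,0,0,1],[0.1566,0.1669,0,0,1],[0.1566,0.1669,0,0,1],[0.1566,0.1669,0,0,1],[0.1566,0.1669,0,0,1],[0.1566,0.1669,0,0,1],[0.1566,0.1669,0,0,1]]]' 30
python3 - <<'E'
from h import *
snap('wrist','w1'); o=get_obs(); print(o['eef_pos'],o['eef_rot'],o['qvel'].round(3))
E
```

```text
t: 1.15
eef_pos: [0.4852, -0.3649, 0.2134]
eef_rot: [-2.594, 1.772, 0.0]
force: [0.2, 0.2, 0.2]
grip_width: 0.0939
[ 0.48984344 -0.35928861  0.21331334] [-2.59758612e+00  1.76183322e+00 -7.46585077e-05] [ 0.03  -0.002 -0.001  0.007 -0.016 -0.004  0.115]
```

View pics/w1.png

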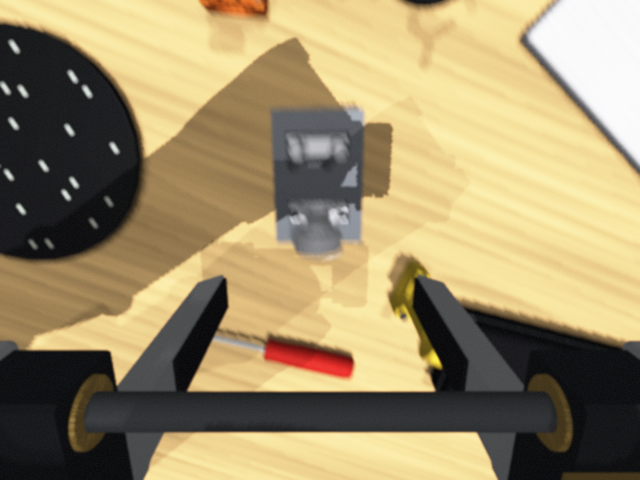

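```bash
python3 - <<'E'
from h import *
snap('wrist','w2'); o=get_obs(); print(o['eef_pos'],o['eef_rot'],o['qvel'].round(3))
crop('w2',260,95,380,275,4)
print(ray(ld('w2')[2],0,0)[0], ray(ld('w2')[2],320,240)[1])
E
```

```text
[ 0.48803892 -0.36140906  0.21323654] [-2.59862751e+00  1.76169775e+00  3.00692370e-04] [ 0.049 -0.005  0.061  0.007  0.01   0.004  0.063]
[ 0.56699704 -0.32861954  0.38440164] [-0.27499472 -0.108015   -0.95544836]
```

View pics/w2_c260_95.png

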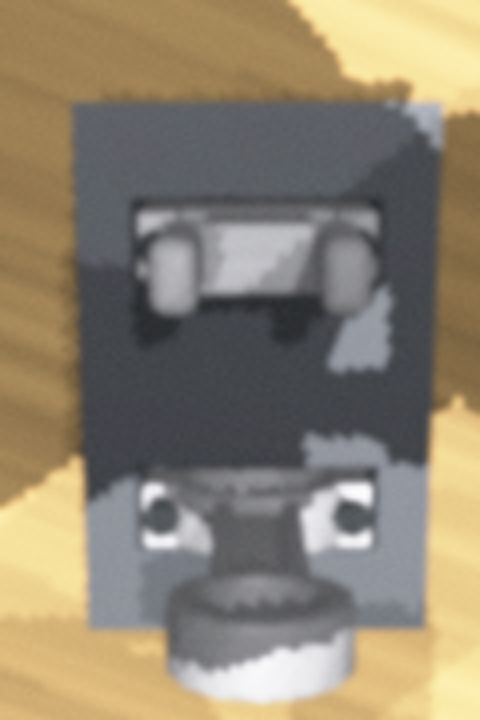

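```bash
python3 - <<'E'
from h import *
p,d,c=ld('w2')
a=atz(c,301.8,251,.126);b=atz(c,348.8,251,.126);print(a,b,np.linalg.norm(a-b),(a+b)/2)
for u,v in [(325,241),(325,255),(325,262),(325,267),(310,262),(340,262)]: print(u,v,dep('w2',u,v).round(4))
# crest triangulation: far/near edges
for z in (.143,):
  print(atz(c,325,238.5,z),atz(c,325,255,z), atz(c,325,269.5,z))
# foot holes
f=[atz(c,260+155/4,95+517/4,.023),atz(c,260+355/4,95+517/4,.023)]; print('foot',np.mean(f,0))
# rack corners top
q=np.array([atz(c,260+x/4,95+y/4,.038) for x,y in [(72,103),(443,103),(428,628),(90,628)]]);print(q.round(4),q.mean(0)); x=q[2]+q[3]-q[0]-q[1];print(np.degrees(np.arctan2(x[1],x[0])),np.linalg.norm(x)/2)
o=get_obs();print(o['eef_pos'],np.degrees(2*np.arctan2(o['eef_rot'][1],o['eef_rot'][0])))
E
```

```text
[ 0.48031085 -0.34891084  0.126     ] [ 0.49261485 -0.3797194   0.126     ] 0.033174620318263105 [ 0.48646285 -0.36431512  0.126     ]
325 241 [ 0.4903 -0.3627  0.1155]
325 255 [ 0.489  -0.3629  0.1426]
325 262 [ 0.4841 -0.3649  0.1418]
325 267 [ 0.4807 -0.3662  0.1416]
310 262 [ 0.479 -0.356  0.138]
340 262 [ 0.4868 -0.3747  0.1387]
[ 0.49968086 -0.35856331  0.143     ] [ 0.48909792 -0.36282823  0.143     ] [ 0.47957173 -0.36666728  0.143     ]
foot [ 0.47913369 -0.36693741  0.023     ]
[[ 0.5536 -0.2945  0.038 ]
 [ 0.5831 -0.3686  0.038 ]
 [ 0.4728 -0.4135  0.038 ]
 [ 0.4431 -0.3392  0.038 ]] [ 0.51313626 -0.35394116  0.038     ]
-157.9061476680852 0.11919584266764037
[ 0.48803892 -0.36140906  0.21323654] 291.73064565622263
```

```bash
python3 -m pendant '[[[0,0,0,0,1],[0,0,0,0,1],[0,0,-0.05,0,1],[0,0,-0.1,0,1],[0,0,-0.1,0,1],[0,0,-0.05,0,1],[0,0,0,0,1],[0,0,0,0,1]]]'
```

```text
t: 2.25
eef_pos: [0.4846, -0.3665, 0.1541]
eef_rot: [-2.594, 1.772, -0.001]
force: [0.8, -0.1, 0.7]
grip_width: 0.0938
```

```bash
python3 -m pendant '[[[0,0.0075,-0.05,0.12,1],[0,0,-0.07,0,1],[0,0,-0.05,0,1],[0,0,-0.025,0,1],[0,0,0,0,1],[0,0,0,0,0.3],[0,0,0,0,0.2],[0,0,0,0,0.1]]]' 30
python3 -m pendant '[[[0,0,0,0,0.0],[0,0,0,0,0],[0,0,0.01,0,0],[0,0,0.05,0,0],[0,0,0.1,0,0],[0,0,0.1,0,0],[0,0,0.1,0,0],[0,0,0.1,0,0]]]' 30
python3 - <<'E'
from h import *
snap('wrist','w3')
E
```

```text
t: 3.25
eef_pos: [0.4845, -0.3647, 0.1147]
eef_rot: [-2.602, 1.761, -0.001]
force: [-0.2, 0.3, -0.1]
grip_width: 0.0674
t: 4.25
eef_pos: [0.4842, -0.3645, 0.2076]
eef_rot: [-2.602, 1.761, 0.0]
force: [-0.3, 0.1, -3.8]
grip_width: 0.0323
```

View pics/w3.png

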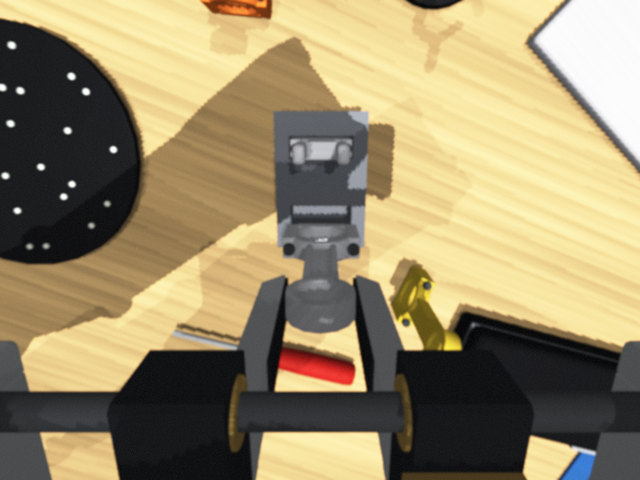

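Rod is lifted clear: the pocket is empty and the fork still stands at (322,152). Next I carry it over and turn the jaws to the board's y.

```bash
python3 -m pendant '[[[-0.008,0.057,0,0.5,0],[-0.0163,0.114,0,1,0],[-0.0163,0.114,0,1,0],[-0.0163,0.114,0,1,0],[-0.0163,0.114,0,1,0],[-0.0163,0.114,0,1,0],[-0.0163,0.114,0,1,0],[-0.0163,0.114,0,1,0]]]'
python3 -m pendant '[[[-0.0163,0.114,0,1,0],[-0.0163,0.114,0,1,0],[-0.0163,0.114,0,1,0],[-0.0163,0.114,0,1,0],[-0.0163,0.114,0,1,0],[-0.0163,0.114,0,1,0],[-0.0163,0.114,0,1,0],[-0.012,0.087,0,0,0]]]'
python3 -m pendant '[[[0,0,0,0,0],[0,0,0,0,0],[0,0,0,0,0],[0,0,0,0,0],[0,0,0,0,0],[0,0,0,0,0],[0,0,0,0,0],[0,0,0,0,0]]]'
python3 - <<'E'
from h import *
snap('wrist','w4');snap('side','s4');snap('top','t4');o=get_obs();print(o['eef_pos'],np.degrees(2*np.arctan2(o['eef_rot'][1],o['eef_rot'][0])),o['eef_rot'],o['qvel'].round(3))
crop('s4',200,120,330,260,5);crop('t4',220,240,310,330,6)
E
```

```text
t: 5.3
eef_pos: [0.4597, -0.1921, 0.2065]
eef_rot: [-2.971, 1.02, -0.0]
force: [-0.3, 0.0, -2.6]
grip_width: 0.0324
t: 6.3
eef_pos: [0.4345, -0.0149, 0.2065]
eef_rot: [-3.13, 0.272, -0.0]
force: [-0.1, -0.5, -3.9]
grip_width: 0.0319
t: 7.3
eef_pos: [0.4348, -0.0166, 0.2065]
eef_rot: [-3.129, 0.279, 0.0]
force: [-0.2, -0.7, -2.2]
grip_width: 0.0321
[ 0.4347404  -0.01664222  0.20646389] 349.8256029634563 [-3.12918805e+00  2.78567891e-01  6.80786100e-05] [-0.     0.001 -0.001 -0.002 -0.    -0.    -0.003]
```

View pics/w4.png

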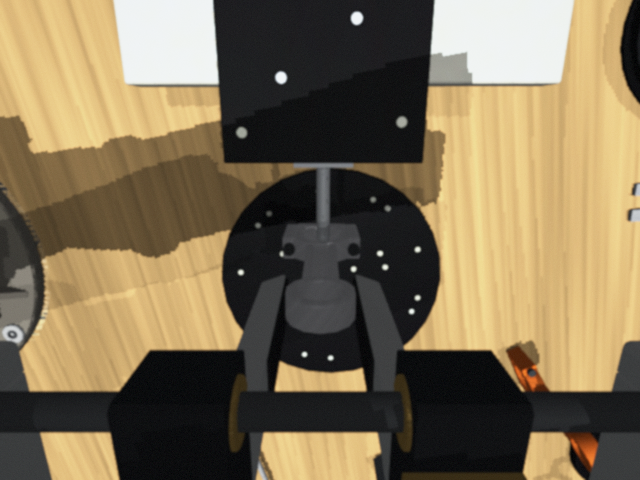

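View pics/s4_c200_120.png

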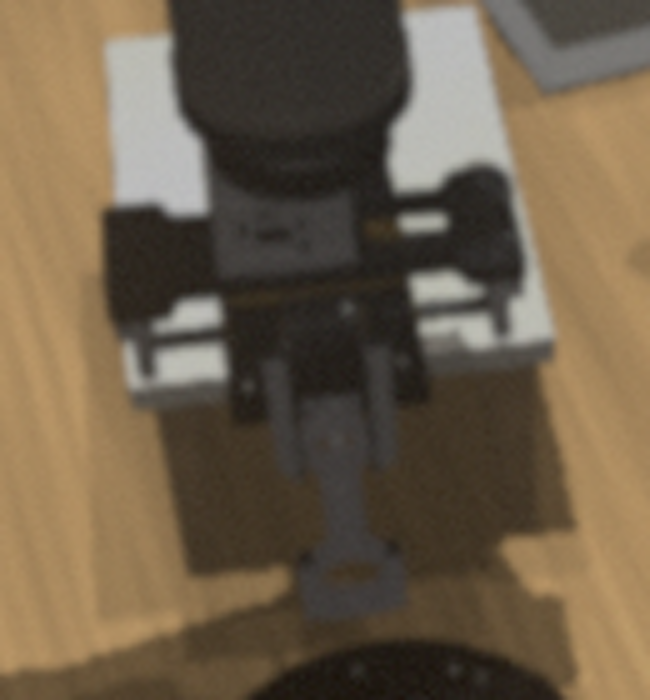

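View pics/t4.png

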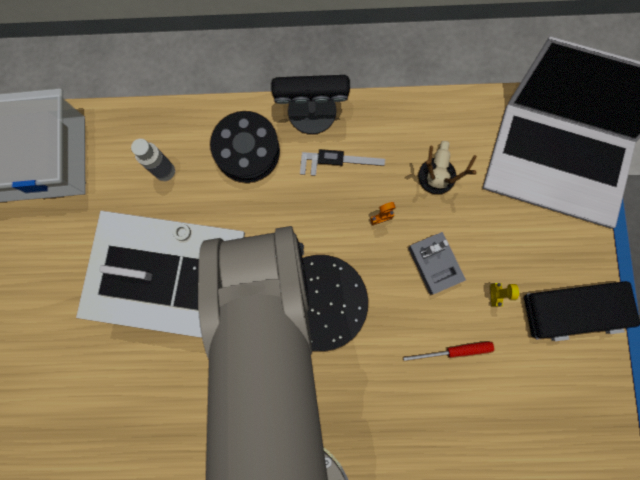

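```bash
python3 - <<'E'
from h import *
crop('w4',260,150,390,340,4)
c=ld('w4')[2]
print(ray(c,0,0)[0],ray(c,320,240)[1])
E
```

```text
[0.44935247 0.0657687  0.37735127] [-0.05236679 -0.29333175 -0.95466492]
```

View pics/w4_c260_150.png

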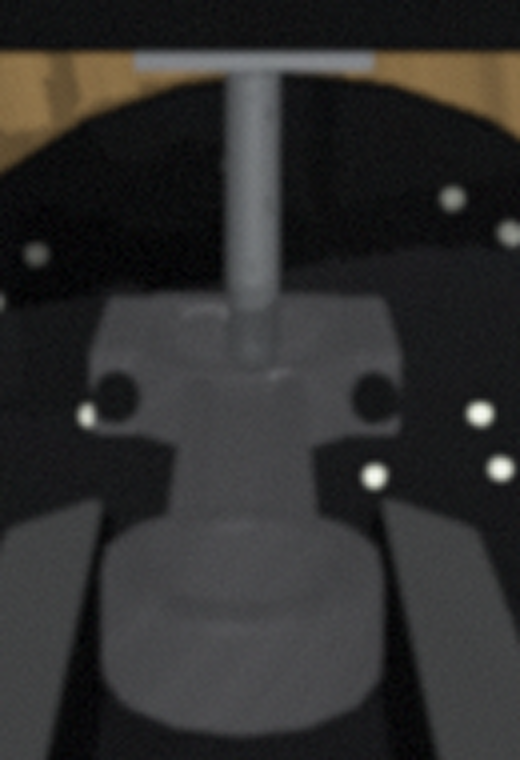

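```bash
python3 - <<'E'
from h import *
c=ld('w4')[2]; X=np.array([-.1762,-.9843,0]);Y=np.array([.9843,-.1762,0])
def f(u,v,z,n):
    q=atz(c,u,v,z); print(n,q.round(4),'along',(q@X).round(4),'lat',(q@Y).round(4)); return q
f(323.25,168,.176,'hook base');f(323.25,227,.1795,'bend');f(323.25,240,.184,'tip')
f(320.6,305,.2175,'ring');f(260+243/4,150+515/4,.2345,'crest near');f(260+243/4,150+735/4,.2345,'crest far')
a=f(224.5,162,.182,'cL');b=f(423,162,.182,'cR')
for p in [(324,190),(324,220),(324,240),(320,300),(320,320),(320,330)]: q=dep('w4',*p);print(p,q.round(4),(q@X).round(4),(q@Y).round(4))
e=np.array(get_obs()['eef_pos']);print('tcp',e@X,e@Y)
E
```

```text
hook base [0.4468 0.042  0.176 ] along -0.1201 lat 0.4324
bend [0.4415 0.0118 0.1795] along -0.0894 lat 0.4325
tip [0.4404 0.0061 0.184 ] along -0.0836 lat 0.4324
ring [ 0.4354 -0.014   0.2175] along -0.063 lat 0.431
crest near [0.439  0.0059 0.2345] along -0.0831 lat 0.431
crest far [ 0.4346 -0.0185  0.2345] along -0.0583 lat 0.4311
cL [0.3989 0.0543 0.182 ] along -0.1237 lat 0.383
cR [0.4965 0.0369 0.182 ] along -0.1238 lat 0.4822
(324, 190) [0.4453 0.0312 0.1791] -0.1091 0.4328
(324, 220) [0.4425 0.0155 0.1795] -0.0932 0.4328
(324, 240) [0.4408 0.0061 0.1843] -0.0837 0.4328
(320, 300) [ 0.4341 -0.0195  0.2009] -0.0573 0.4307
(320, 320) [ 0.4348 -0.0157  0.228 ] -0.0611 0.4307
(320, 330) [ 0.4341 -0.0198  0.2293] -0.057 0.4307
tcp -0.06022032318444212 0.4308473326939992
```

```bash
python3 - <<'E'
from h import *
for tag,us in (('w3',(320,)),('w4',(314,320,326))):
  for u in us:
    for v in range(280,342,4):
      q=dep(tag,u,v); print(tag,u,v,q.round(4))
print('foot top w4',dep('w4',289,238),dep('w4',352,238),dep('w4',300,228),dep('w4',345,228))
print('w2 foot',dep('w2',300,230),dep('w2',347,230))
E
```

```text
w3 320 280 [ 0.4911 -0.3616  0.2013]
w3 320 284 [ 0.489  -0.3624  0.2012]
w3 320 288 [ 0.4871 -0.3632  0.2014]
w3 320 292 [ 0.4854 -0.3639  0.2021]
w3 320 296 [ 0.4833 -0.3647  0.202 ]
w3 320 300 [ 0.4814 -0.3655  0.2022]
w3 320 304 [ 0.4915 -0.3614  0.2282]
w3 320 308 [ 0.49   -0.362   0.2289]
w3 320 312 [ 0.4886 -0.3626  0.2296]
w3 320 316 [ 0.4869 -0.3632  0.2298]
w3 320 320 [ 0.4846 -0.3642  0.2288]
w3 320 324 [ 0.4827 -0.365   0.2284]
w3 320 328 [ 0.4815 -0.3654  0.2296]
w3 320 332 [ 0.4799 -0.3661  0.23  ]
w3 320 336 [ 0.3482 -0.4189 -0.0008]
w3 320 340 [ 0.3436 -0.4207 -0.0006]
w4 314 280 [ 0.4332 -0.0081  0.2014]
w4 314 284 [ 0.4328 -0.0101  0.2016]
w4 314 288 [ 0.4323 -0.0125  0.2009]
w4 314 292 [ 0.432  -0.0144  0.2015]
w4 314 296 [ 0.4316 -0.0167  0.2011]
w4 314 300 [ 0.4337 -0.0073  0.2252]
w4 314 304 [ 0.4335 -0.0081  0.2273]
w4 314 308 [ 0.4333 -0.0095  0.2283]
w4 314 312 [ 0.4329 -0.0116  0.2278]
w4 314 316 [ 0.4327 -0.0129  0.2289]
w4 314 320 [ 0.4322 -0.0153  0.228 ]
w4 314 324 [ 0.4319 -0.0169  0.2284]
w4 314 328 [ 0.4316 -0.0189  0.2284]
w4 314 332 [ 0.4311 -0.0213
[... 815 characters left out ...]
 0.2013]
w4 326 296 [ 0.4375 -0.0173  0.202 ]
w4 326 300 [ 0.4386 -0.0092  0.2231]
w4 326 304 [ 0.4386 -0.0091  0.2272]
w4 326 308 [ 0.4383 -0.011   0.2271]
w4 326 312 [ 0.438  -0.0122  0.2284]
w4 326 316 [ 0.4376 -0.0145  0.2275]
w4 326 320 [ 0.4373 -0.0164  0.2276]
w4 326 324 [ 0.437  -0.0179  0.2283]
w4 326 328 [ 0.4367 -0.02    0.2281]
w4 326 332 [ 0.4364 -0.0218  0.2282]
w4 326 336 [ 0.4174 -0.1485  0.0203]
w4 326 340 [ 0.4166 -0.1537  0.0195]
foot top w4 [ 0.41585172 -0.00467236  0.13183747] [ 0.45706966 -0.01210102  0.13164596] [ 0.42191671 -0.00554093  0.10782396] [ 0.45398221 -0.01122119  0.10800872]
w2 foot [ 0.47123284 -0.34653957  0.04435541] [ 0.48753787 -0.38616515  0.04595331]
```

```bash
python3 - <<'E'
from h import *
p,d,c=ld('s4')
u,v=200+352/5,120+600/5
for dv in (-8,-4,0,2): print(dep('s4',u,v+dv).round(4))
print('bottom foot ray at rod plane'); o,r=ray(c,200+354/5,120+612/5); 
s=(-.0166-.007-o[1])/r[1]; print(o+s*r)
E
```

```text
[ 0.4351 -0.0219  0.1328]
[ 0.4548  0.0828 -0.0014]
[ 0.4326 -0.0227  0.1044]
[ 0.4316 -0.0248  0.0994]
bottom foot ray at rod plane
[ 0.43269398 -0.0236      0.09605705]
```

```bash
python3 -m pendant '[[[0.008,-0.0014,-0.02,0,0],[0,0,-0.04,0,0],[0,0,-0.048,0,0],[0,0,-0.04,0,0],[0,0,-0.02,0,0],[0,0,0,0,0],[0,0,0,0,0],[0,0,0,0,0]]]'
python3 - <<'E'
from h import *
snap('wrist','w5');snap('side','s5');o=get_obs();print(o['eef_pos'],np.degrees(2*np.arctan2(o['eef_rot'][1],o['eef_rot'][0])),o['qvel'].round(3))
crop('w5',260,150,390,340,4); crop('s5',230,160,310,260,7)
for v in (308,316,324,332): print(dep('w5',321,v).round(4))
for v in (276,284,290): print(dep('w5',321,v).round(4))
for v in (190,220): print(dep('w5',323.5,v).round(4))
E
```

```text
t: 8.45
eef_pos: [0.4365, -0.0169, 0.1731]
eef_rot: [3.129, -0.279, 0.001]
force: [0.1, 0.3, -4.3]
grip_width: 0.0321
[ 0.43646591 -0.01693106  0.17305855] 349.8238652066264 [ 0.001  0.001  0.002  0.001  0.001 -0.002 -0.   ]
[ 0.438  -0.0104  0.1947]
[ 0.4373 -0.0143  0.1945]
[ 0.4366 -0.0181  0.1944]
[ 0.436  -0.0218  0.1947]
[ 0.4384 -0.0088  0.1634]
[ 0.438  -0.0111  0.1681]
[ 0.4374 -0.0141  0.1683]
[0.4475 0.0366 0.1783]
[0.4452 0.0236 0.1788]
```

View pics/w5_c260_150.png

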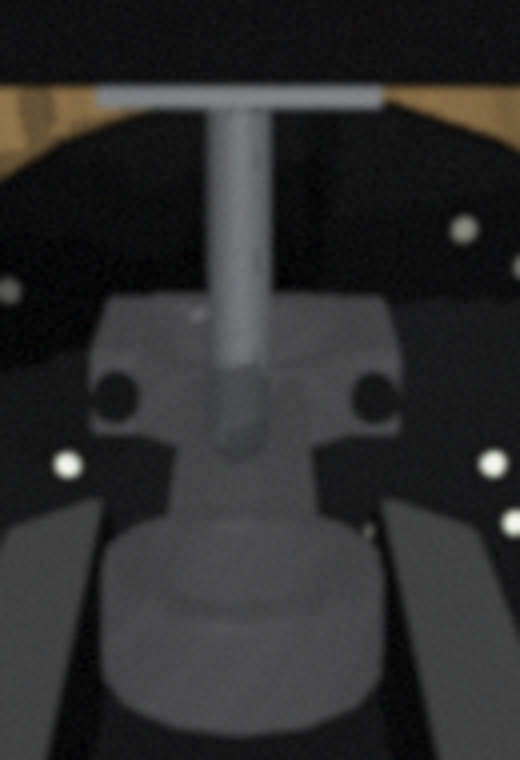

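View pics/s5_c230_160.png

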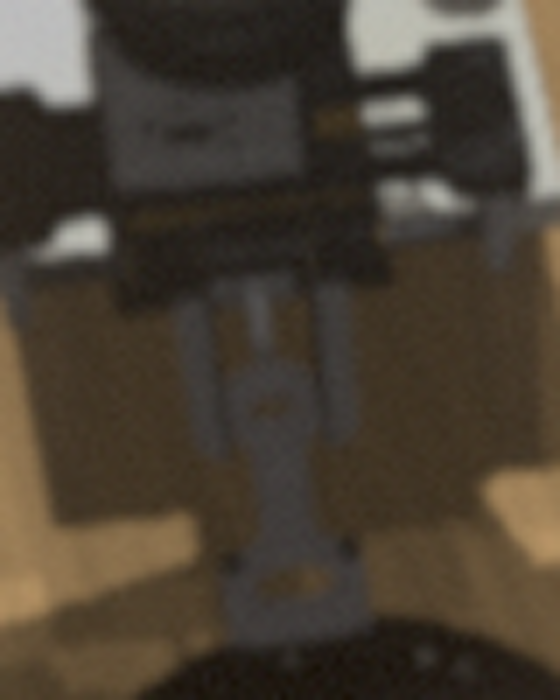

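```bash
python3 - <<'E'
from h import *
c=ld('w5')[2]; X=np.array([-.1762,-.9843,0])
for u,v,z in [(320,171.25,.182),(320,176.75,.176),(320,242,.1787)]: print((atz(c,u,v,z)@X).round(4))
E
python3 -m pendant '[[[0.002,0.0125,0,0,0],[0.0044,0.025,0,0,0],[0.0044,0.025,0,0,0],[0.0044,0.025,0,0,0],[0.0022,0.0125,0,0,0],[0,0,0,0,0],[0,0,0,0,0],[0,0,0,0,0]]]'
python3 - <<'E'
from h import *
snap('wrist','w6');o=get_obs();print(o['eef_pos'],o['force'])
crop('w6',260,150,390,340,4)
E
```

```text
-0.1234
-0.1203
-0.0914
t: 9.55
eef_pos: [0.4398, 0.0029, 0.1728]
eef_rot: [3.129, -0.279, -0.0]
force: [-0.2, 0.2, -2.7]
grip_width: 0.0322
[0.43978621 0.00296905 0.17284578] [-0.01338003 -0.21833306 -3.13201813]
```

View pics/w6_c260_150.png

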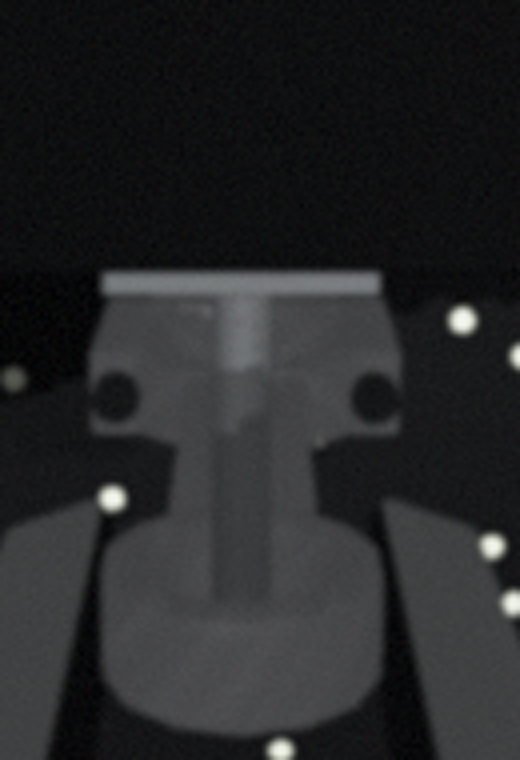

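```bash
python3 -m pendant '[[[0.0022,0.0125,0,0,0],[0.0044,0.025,0,0,0],[0.0044,0.025,0,0,0],[0.0044,0.025,0,0,0],[0.0022,0.0125,0,0,0],[0,0,0,0,0],[0,0,0,0,0],[0,0,0,0,0]]]'
python3 - <<'E'
from h import *
snap('wrist','w7');o=get_obs();print(o['eef_pos'],o['force'])
crop('w7',260,150,390,340,4)
E
```

```text
t: 10.6
eef_pos: [0.4433, 0.0229, 0.1729]
eef_rot: [3.129, -0.279, -0.0]
force: [-0.0, 0.1, -2.5]
grip_width: 0.0323
[0.44332838 0.02292021 0.17285588] [-0.29885341 -0.334321   -3.22131129]
```

View pics/w7_c260_150.png

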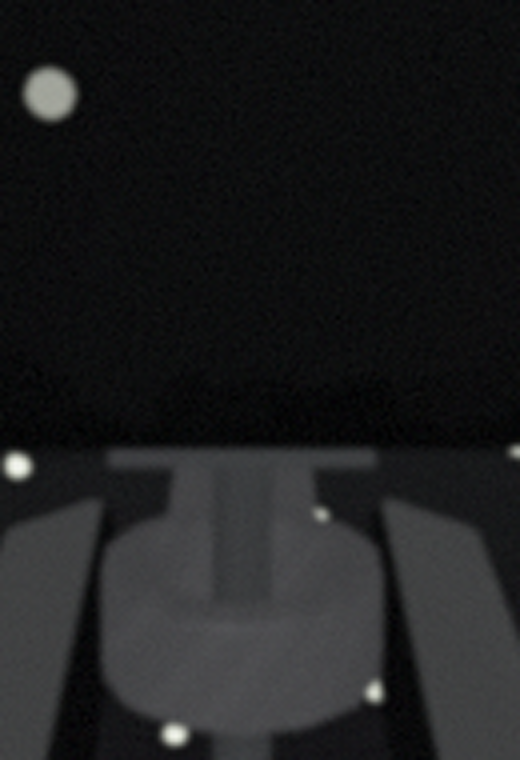

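```bash
python3 -m pendant '[[[0,0,-0.012,0,0],[0,0,-0.015,0,0],[0,0,-0.012,0,0],[0,0,-0.008,0,0],[0,0,0,0,0],[0,0,0,0,0],[0,0,0,0,0],[0,0,0,0,0]]]'
python3 - <<'E'
from h import *
snap('wrist','w8');o=get_obs();print(o['eef_pos'],o['force'])
for v in (308,316,324,330): print(dep('w8',318,v).round(4))
E
```

```text
t: 11.65
eef_pos: [0.4434, 0.0231, 0.1635]
eef_rot: [-3.129, 0.278, -0.0]
force: [0.0, 0.9, -3.5]
grip_width: 0.0326
[0.44337604 0.0230987  0.16350348] [-0.14534127  0.29369104 -3.37532881]
[0.4436 0.0299 0.1853]
[0.458  0.1055 0.3344]
[0.4422 0.0221 0.1848]
[0.4417 0.0195 0.1853]
```

```bash
python3 -m pendant '[[[0,0,-0.006,0,0],[0,0,0,0,0],[0,0,0,0,0],[0,0,0,0,0.4],[0,0,0,0,0.45],[0,0,0,0,0.5],[0,0,0,0,0.6],[0,0,0,0,0.7]]]'
python3 - <<'E'
from h import *
snap('wrist','w9');snap('side','s9');o=get_obs();print(o['eef_pos'],o['force'],o['grip_width'])
crop('w9',260,150,390,340,4); crop('s9',230,160,310,260,7)
E
```

```text
t: 12.7
eef_pos: [0.4434, 0.0231, 0.1623]
eef_rot: [-3.129, 0.278, 0.0]
force: [0.2, -0.1, -0.3]
grip_width: 0.0628
[0.44334795 0.02311066 0.16226549] [-0.25955656  0.05781171  0.28880967] 0.06541673651491806
```

View pics/w9_c260_150.png

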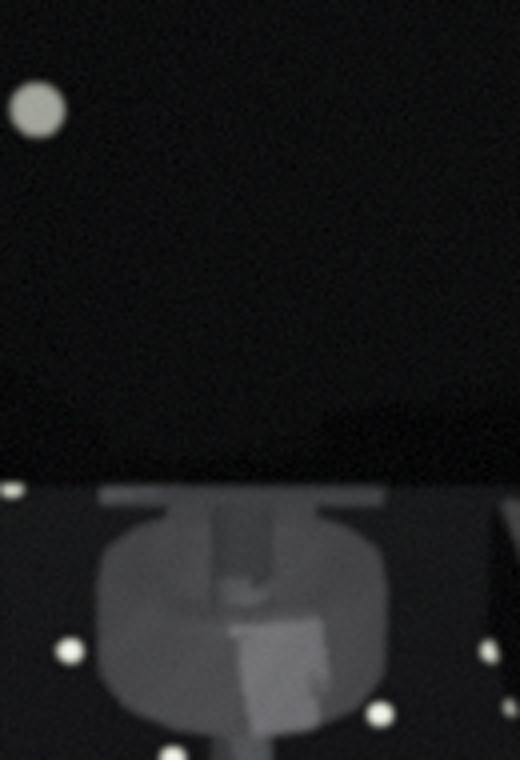

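View pics/s9_c230_160.png

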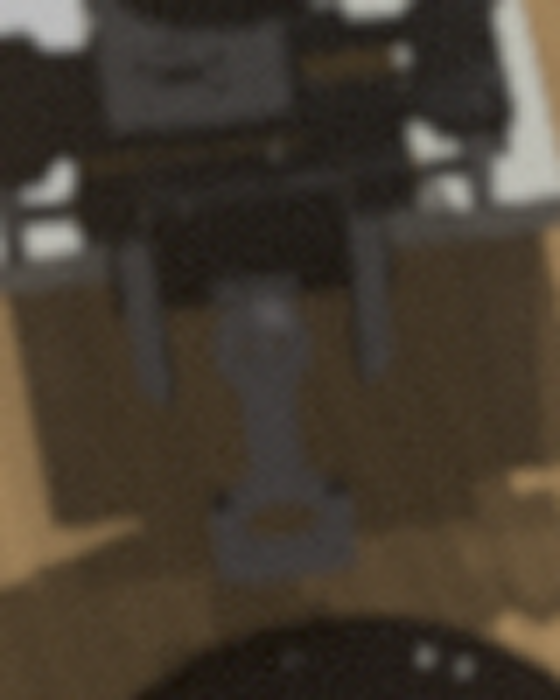

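```bash
python3 -m pendant '[[[0,0,0.02,0,1],[0,0,0.05,0,1],[0,0,0.1,0,1],[0,0,0.12,0,1],[0,0,0.12,0,1],[0,0,0.12,0,1],[0.019,0.11,0.01,0,1],[0.038,0.217,0,0,1]]]'
python3 -m pendant '[[[0.038,0.217,0,0,1],[0.038,0.217,0,0,1],[0.038,0.217,0,0,1],[0.038,0.217,0,0,1],[0.019,0.105,0,0,1],[0,0,0,0,1],[0,0,0,0,1],[0,0,0,0,1]]]'
python3 - <<'E'
from h import *
snap('wrist','w10');snap('side','s10');snap('top','t10');o=get_obs();print(o['eef_pos'],o['force'],o['grip_width'],np.degrees(2*np.arctan2(o['eef_rot'][1],o['eef_rot'][0])))
crop('s10',200,120,330,260,5)
E
```

```text
t: 13.8
eef_pos: [0.4552, 0.0881, 0.2715]
eef_rot: [3.128, -0.283, 0.003]
force: [0.8, 0.8, 0.5]
grip_width: 0.0942
t: 14.8
eef_pos: [0.4891, 0.282, 0.2706]
eef_rot: [3.129, -0.281, 0.001]
force: [0.3, -0.1, -0.3]
grip_width: 0.0943
[0.48909589 0.28244483 0.27048845] [ 0.50472192 -0.04832046 -0.28441262] 0.09408887972021977 -10.223900559309765
```

View pics/w10.png

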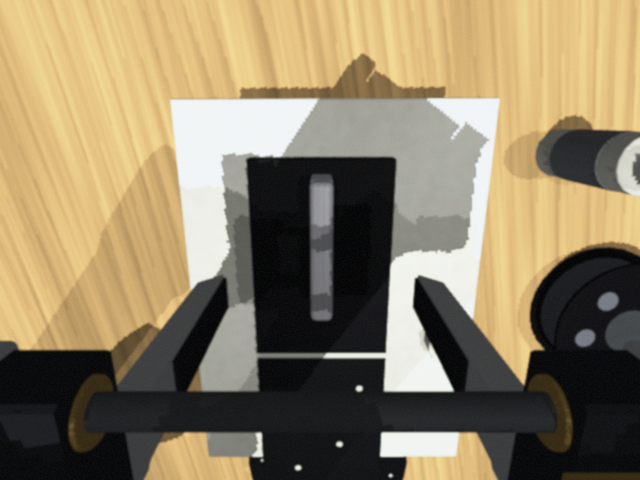

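View pics/s10_c200_120.png

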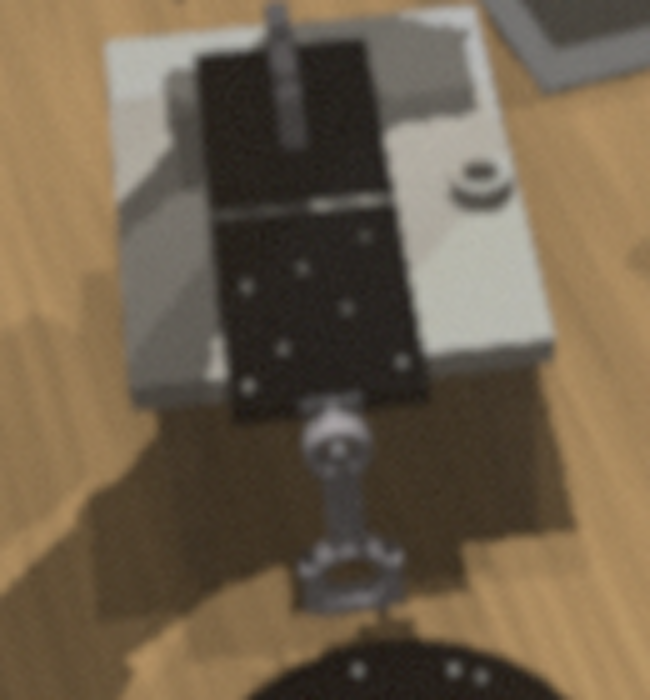

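View pics/t10.png

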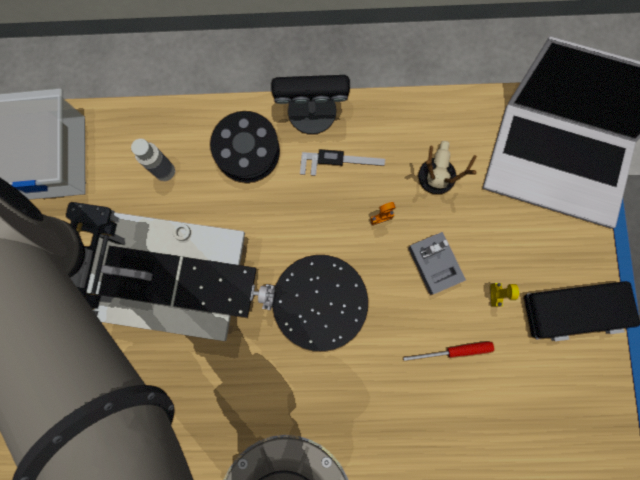

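Rod hangs on the hook, ring at about (266,208) in the side view. The handle bar in the wrist view runs from (321,175) to (321,321).

```bash
python3 - <<'E'
from h import *
c=ld('w10')[2]; X=np.array([-.1762,-.9843,0]);Y=np.array([.9843,-.1762,0])
crop('w10',240,90,400,370,2)
for v in (180,200,230,260,290,305,315): q=dep('w10',321,v);print(v,q.round(4),(q@X).round(4),(q@Y).round(4))
for u,v,z in [(321.5,175,.22),(320.5,308,.22),(321,355,.182)]: q=atz(c,u,v,z);print(q.round(4),(q@X).round(4),(q@Y).round(4))
# riser edges & line angle in wrist
for n,a,b,z in (('riser back',(172,98),(498,98),.17),('board back',(249,158),(395,157),.182),('line',(258,355),(386,355),.182),('riser L',(172,98),(210,456),.17),('board L',(249,158),(259,380),.182),('board R',(395,158),(383,380),.182),('riser R',(498,98),(457,456),.17)):
  p,q=atz(c,*a,z),atz(c,*b,z); print(n,p.round(4),q.round(4),np.degrees(np.arctan2(*(q-p)[1::-1])).round(2))
e=np.array(get_obs()['eef_pos']);print('tcp',e@X,e@Y)
E
```

```text
180 [0.4985 0.3309 0.2145] -0.4135 0.4323
200 [0.4965 0.3201 0.2198] -0.4026 0.4323
230 [0.4933 0.3022 0.2196] -0.3844 0.4323
260 [0.49   0.2837 0.2203] -0.3656 0.4323
290 [0.4864 0.2636 0.2193] -0.3452 0.4323
305 [0.4845 0.2531 0.2187] -0.3345 0.4323
315 [0.4834 0.2467 0.2196] -0.328 0.4323
[0.4994 0.3344 0.22  ] -0.4172 0.4326
[0.4839 0.2518 0.22  ] -0.3331 0.432
[0.4738 0.1929 0.182 ] -0.2734 0.4324
riser back [0.4099 0.3953 0.17  ] [0.6226 0.357  0.17  ] -10.21
board back [0.4534 0.3488 0.182 ] [0.5485 0.3323 0.182 ] -9.83
line [0.426  0.2015 0.182 ] [0.5232 0.184  0.182 ] -10.24
riser L [0.4099 0.3953 0.17  ] [0.3578 0.1014 0.17  ] -100.04
board L [0.4534 0.3488 0.182 ] [0.4217 0.1793 0.182 ] -100.6
board R [0.5485 0.3317 0.182 ] [0.518  0.1619 0.182 ] -100.18
riser R [0.6226 0.357  0.17  ] [0.5726 0.0625 0.17  ] -99.62
tcp -0.36418914464543417 0.4316503012210058
```

View pics/w10_c240_90.png

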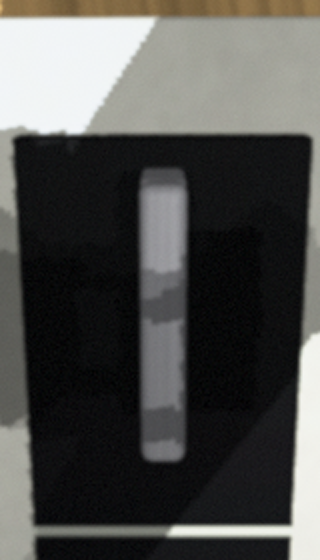

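```bash
python3 -m pendant '[[[0.003,0,-0.05,0,1],[0,0,-0.1,0,1],[0,0,-0.1,0,1],[0,0,-0.06,0,1],[0,0,-0.028,0,1],[0,0,0,0,0.6],[0,0,0,0,0.4],[0,0,0,0,0.2]]]' 40
python3 -m pendant '[[[0,0,0,0,0],[0,0,0,0,0],[0,0,0,0,0],[0,0,0,0,0],[0,0,0,0,0],[0,0,0,0,0],[0,0,0,0,0],[0,0,0,0,0]]]' 40
```

```text
t: 15.95
eef_pos: [0.4897, 0.2833, 0.2032]
eef_rot: [-3.129, 0.278, -0.001]
force: [0.3, 0.3, 0.1]
grip_width: 0.0677
t: 16.95
eef_pos: [0.4896, 0.2831, 0.2027]
eef_rot: [-3.129, 0.279, 0.0]
force: [-0.3, -0.9, -1.0]
grip_width: 0.0136
```

```bash
python3 -m pendant '[[[0,0,-0.005,0,0],[-0.0017,-0.0098,0,0,0],[-0.0035,-0.0197,0,0,0],[-0.0052,-0.0295,0,0,0],[-0.0052,-0.0295,0,0,0],[-0.0052,-0.0295,0,0,0],[-0.0052,-0.0295,0,0,0],[-0.0052,-0.0295,0,0,0]]]'
python3 -m pendant '[[[-0.0052,-0.0295,0,0,0],[-0.0052,-0.0295,0,0,0],[-0.0052,-0.0295,0,0,0],[-0.0052,-0.0295,0,0,0],[-0.0052,-0.0295,0,0,0],[-0.0052,-0.0295,0,0,0],[-0.0035,-0.0197,0,0,0],[-0.0017,-0.0098,0,0,0]]]'
```

```text
t: 17.95
eef_pos: [0.4839, 0.2493, 0.2026]
eef_rot: [-3.126, 0.277, -0.003]
force: [1.5, 7.4, 5.6]
grip_width: 0.0135
t: 18.95
eef_pos: [0.4767, 0.2079, 0.2027]
eef_rot: [-3.127, 0.277, -0.003]
force: [1.5, 7.5, 5.7]
grip_width: 0.0138
```

```bash
python3 -m pendant '[[[-0.0017,-0.0098,0,0,0],[-0.0035,-0.0197,0,0,0],[-0.0052,-0.0295,0,0,0],[-0.0052,-0.0295,0,0,0],[-0.0052,-0.0295,0,0,0],[-0.0035,-0.0197,0,0,0],[0,0,0,0,0],[0,0,0,0,0]]]'
python3 - <<'E'
from h import *
snap('wrist','w11');snap('side','s11');snap('top','t11');o=get_obs();print(o['eef_pos'],o['force'],o['moment'])
crop('s11',210,120,320,260,5);crop('t11',150,215,310,335,5)
E
```

```text
t: 19.95
eef_pos: [0.4722, 0.1804, 0.2028]
eef_rot: [-3.127, 0.277, -0.004]
force: [1.0, 5.1, 8.2]
grip_width: 0.0135
[0.47212025 0.18038406 0.20275805] [2.13883885 5.94248645 8.92187459] [ 1.30473505 -0.37736781 -0.0463956 ]
```

View pics/s11_c210_120.png

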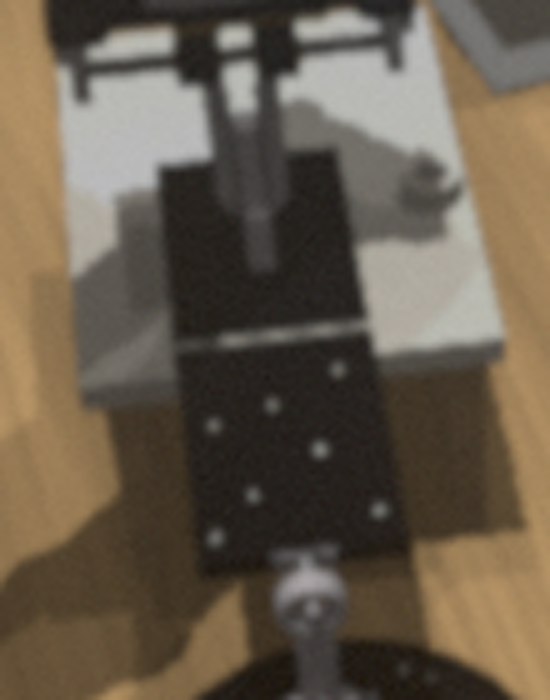

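View pics/t11_c150_215.png

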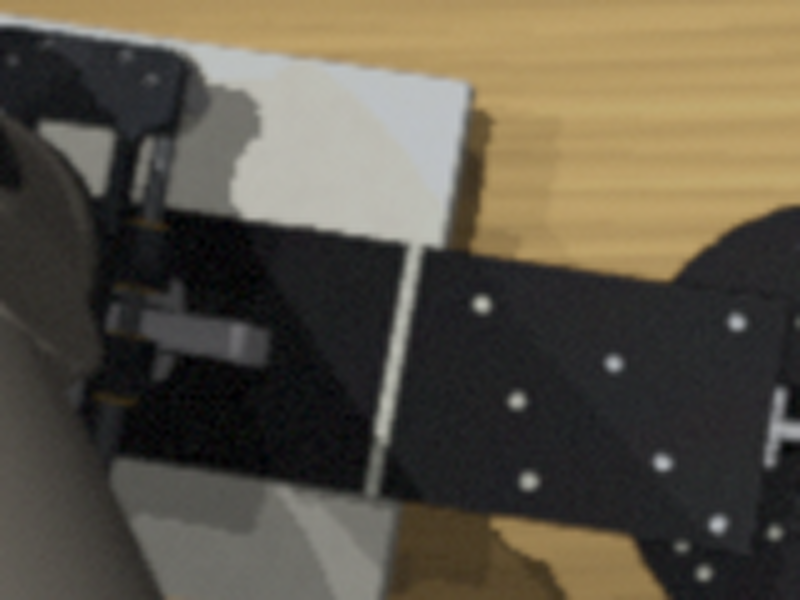

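View pics/w11.png

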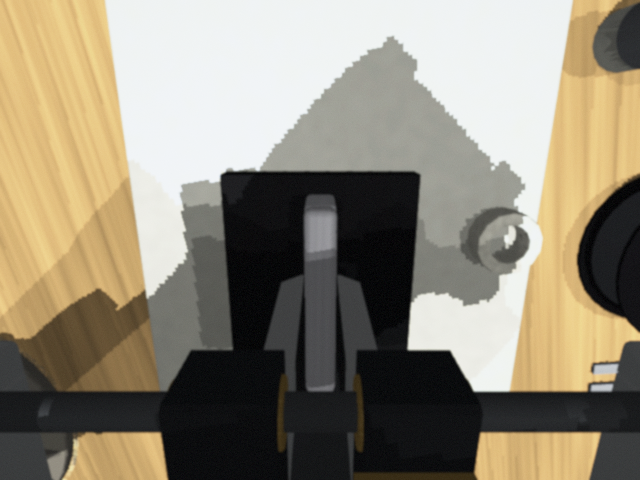

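```bash
python3 - <<'E'
from h import *
X=np.array([-.1736,-.9848,0])
ct=ld('t11')[2];cs=ld('s11')[2]
def m(c,L,E):
    l=[atz(c,u,v,.182) for u,v in L]; e=np.array([atz(c,u,v,.17) for u,v in E])
    n=e[0]-e[-1]; n/=np.linalg.norm(n); nx=np.array([n[1],-n[0],0]); nx*=np.sign(nx@X)
    d=l[0]-l[1]
    print('line rel edge',[((q-e.mean(0))@nx).round(4) for q in l],'edge ang',np.degrees(np.arctan2(n[1],n[0])).round(2),'line ang',np.degrees(np.arctan2(d[1],d[0])).round(2))
t=lambda l:[(150+a/5,215+b/5) for a,b in l]; s=lambda l:[(210+a/5,120+b/5) for a,b in l]
m(ct,t([(414,245),(374,495)]),t([(470,85),(447,245),(398,505),(384,598)]))
m(cs,s([(368,326),(180,347)]),s([(503,345),(378,358),(178,380),(84,392)]))
E
```

```text
line rel edge [np.float64(-0.0094), np.float64(-0.0084)] edge ang -9.5 line ang -8.96
line rel edge [np.float64(-0.0119), np.float64(-0.0118)] edge ang -10.5 line ang -10.38
```

```bash
python3 -m pendant '[[[-0.0017,-0.0098,0,0,0],[-0.0026,-0.0148,0,0,0],[-0.0026,-0.0148,0,0,0],[-0.0012,-0.007,0,0,0],[0,0,0,0,0],[0,0,0,0,0],[0,0,0,0,0],[0,0,0,0,0]]]'
python3 - <<'E'
from h import *
snap('wrist','w12');snap('side','s12');snap('top','t12');o=get_obs();print(o['eef_pos'],o['force'])
crop('s12',215,180,320,210,7);crop('t12',215,225,255,345,5);crop('s12',210,120,320,260,5)
E
```

```text
t: 21.1
eef_pos: [0.4707, 0.1717, 0.2031]
eef_rot: [-3.126, 0.277, -0.005]
force: [1.5, 8.1, 9.9]
grip_width: 0.0135
[0.47074884 0.17175827 0.20307957] [2.41536691 7.11133316 9.71441924]
```

View pics/s12_c215_180.png

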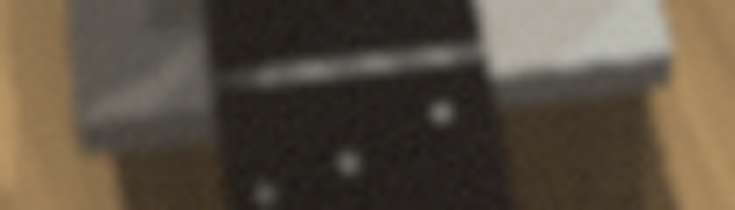

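View pics/t12_c215_225.png

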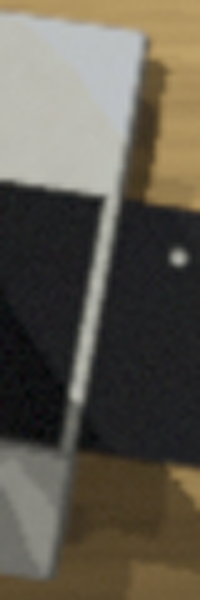

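View pics/s12_c210_120.png

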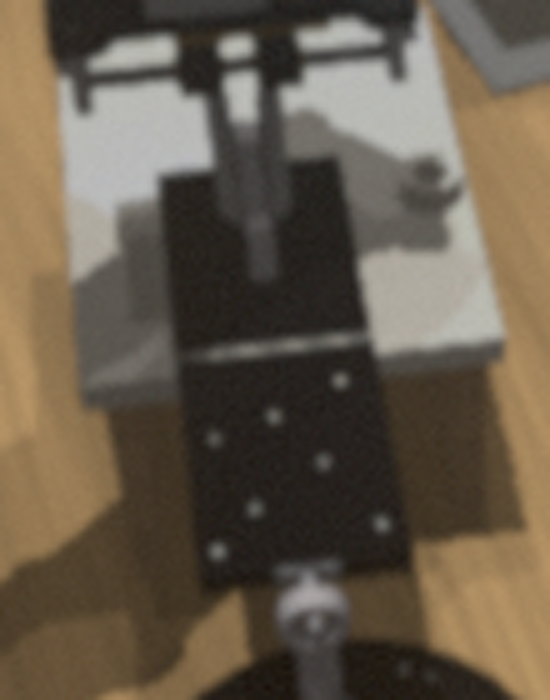

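```bash
python3 - <<'E'
from h import *
X=np.array([-.1736,-.9848,0])
ct=ld('t12')[2];cs=ld('s12')[2]
def m(c,L,E):
    l=[atz(c,u,v,.182) for u,v in L]; e=np.array([atz(c,u,v,.17) for u,v in E])
    n=e[0]-e[-1]; n/=np.linalg.norm(n); nx=np.array([n[1],-n[0],0]); nx*=np.sign(nx@X)
    d=l[0]-l[1]
    print('line rel edge',[((q-e.mean(0))@nx).round(4) for q in l],[((q-e.mean(0))@nx).round(4) for q in e],'edge ang',np.degrees(np.arctan2(n[1],n[0])).round(2),'line ang',np.degrees(np.arctan2(d[1],d[0])).round(2))
m(ct,[(215+a/5,225+b/5) for a,b in[(113,198),(70,445)]],[(215+a/5,225+b/5) for a,b in[(147,36),(121,195),(74,455),(54,577)]])
m(cs,[(215+a/7,180+b/7) for a,b in[(478,50),(222,80)]],[(215+a/7,180+b/7) for a,b in[(668,55),(490,80),(212,112),(85,125)]])
q=ld('t12')[0][264:300,:,1].astype(int)
for v in (268,275,282,289,296): print(v,(ld('t12')[0][v,220:250].sum(1)//3).tolist())
E
```

```text
line rel edge [np.float64(-0.0002), np.float64(-0.0003)] [np.float64(-0.0), np.float64(0.0005), np.float64(-0.0004), np.float64(-0.0)] edge ang -9.75 line ang -9.84
line rel edge [np.float64(-0.0025), np.float64(-0.0027)] [np.float64(-0.0008), np.float64(0.0011), np.float64(0.0004), np.float64(-0.0008)] edge ang -9.82 line ang -9.97
268 [31, 31, 30, 30, 28, 30, 30, 30, 31, 30, 32, 30, 30, 32, 56, 129, 168, 144, 79, 38, 32, 30, 32, 29, 30, 32, 30, 30, 31, 29]
275 [33, 28, 33, 30, 28, 28, 31, 28, 29, 28, 34, 31, 31, 62, 138, 171, 141, 70, 35, 32, 32, 32, 27, 34, 33, 33, 31, 32, 42, 89]
282 [32, 28, 27, 32, 30, 29, 33, 31, 34, 32, 35, 35, 82, 156, 174, 132, 57, 31, 31, 30, 31, 32, 35, 29, 33, 32, 33, 30, 36, 33]
289 [29, 32, 29, 31, 31, 32, 30, 31, 29, 29, 43, 100, 159, 160, 108, 48, 31, 31, 33, 32, 33, 31, 32, 31, 34, 33, 32, 33, 30, 32]
296 [17, 17, 16, 16, 23, 29, 32, 30, 29, 54, 129, 167, 144, 80, 39, 31, 33, 28, 30, 32, 32, 30, 30, 26, 34, 30, 32, 31, 33, 28]
```

```bash
python3 -m pendant '[[[-0.001,-0.006,-0.002,0,0],[0,0,0,0,0],[0,0,0,0,0],[0,0,0,0,0],[0,0,0,0,0],[0,0,0,0,0],[0,0,0,0,0],[0,0,0,0,0]]]'
python3 -m pendant '[[[0,0,0,0,0],[0,0,0,0,0],[0,0,0,0,0],[0,0,0,0,0],[0,0,0,0,0],[0,0,0,0,0],[0,0,0,0,0],[0,0,0,0,0]]]'
python3 - <<'E'
from h import *
snap('wrist','w13');snap('side','s13');snap('top','t13');o=get_obs();print(o['eef_pos'],o['force'],o['eef_rot'],abs(o['qvel']).max())
crop('t13',215,225,255,345,5);crop('s13',210,170,330,300,5);crop('t13',225,260,305,330,7)
# board plane from top depth
p,d,c=ld('t13'); P=[dep('t13',u,v) for u in range(190,250,3) for v in range(272,308,3) if d[v,u]>0]
P=np.array(P);P=P[abs(P[:,2]-.182)<.02]; A=np.c_[P[:,:2],np.ones(len(P))]; k=np.linalg.lstsq(A,P[:,2],rcond=None)[0]; print('plane slope',k[:2],'z',P[:,2].mean(),len(P))
p0=ld('t10')[0].astype(int)
E
```

```text
t: 22.25
eef_pos: [0.4706, 0.1708, 0.2028]
eef_rot: [-3.126, 0.276, -0.005]
force: [1.5, 9.8, 13.1]
grip_width: 0.0138
t: 23.25
eef_pos: [0.4706, 0.1708, 0.2029]
eef_rot: [-3.126, 0.276, -0.005]
force: [1.4, 9.5, 11.3]
grip_width: 0.0138
[0.47064323 0.17085212 0.2028455 ] [ 2.01189521  8.9736161  11.78382992] [-3.12565726  0.27633716 -0.00522433] 0.002154231869725858
plane slope [0.0077385  0.00461663] z 0.181031569147973 224
```

View pics/t13.png

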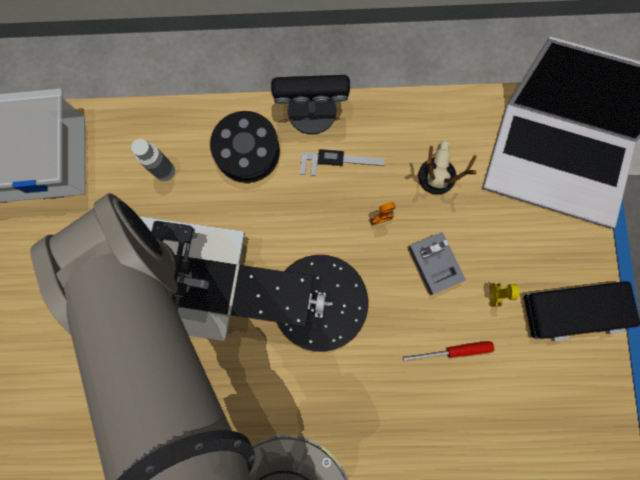

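View pics/s13_c210_170.png

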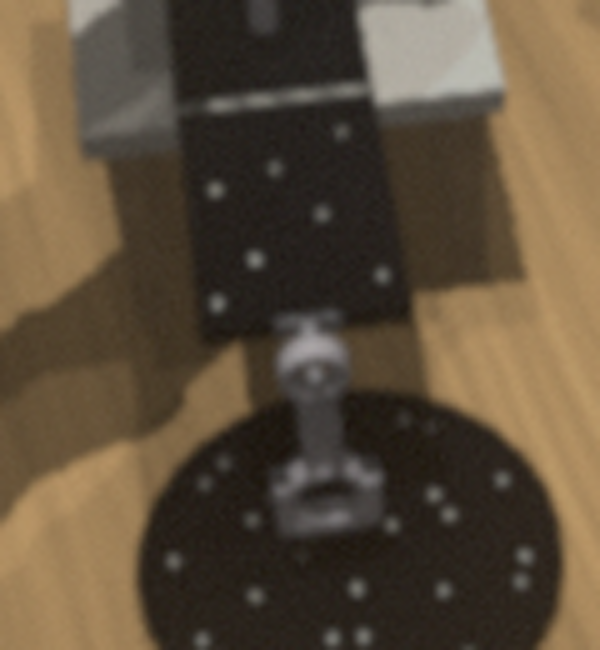

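View pics/t13_c225_260.png

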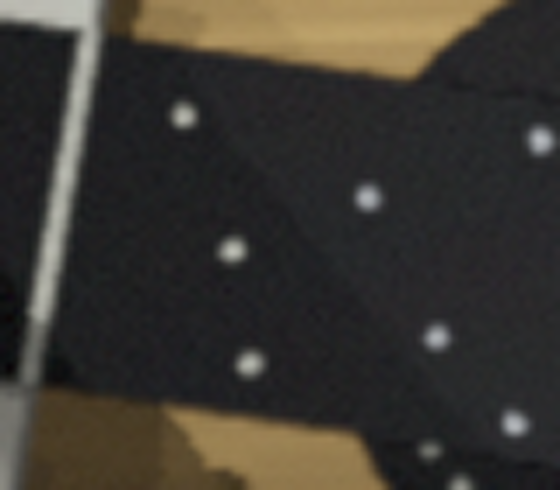

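View pics/t13_c215_225.png

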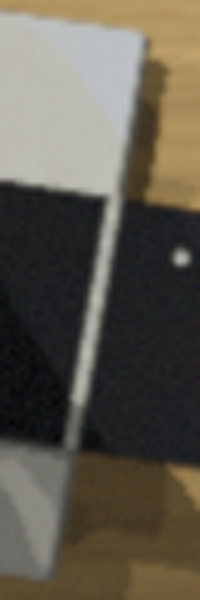

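```bash
python3 - <<'E'
from h import *
crop('t13',295,270,345,330,10)
for u in range(310,332,2): print(u,[dep('t13',u,v)[2].round(3) for v in (300,302,304,306)], dep('t13',u,303)[:2].round(4))
E
```

```text
310 [np.float64(0.178), np.float64(0.18), np.float64(0.019), np.float64(0.02)] [ 0.4314 -0.0657]
312 [np.float64(0.179), np.float64(0.175), np.float64(0.015), np.float64(0.018)] [ 0.4238 -0.0738]
314 [np.float64(0.175), np.float64(0.178), np.float64(0.02), np.float64(0.018)] [ 0.4237 -0.0777]
316 [np.float64(0.181), np.float64(0.187), np.float64(0.185), np.float64(0.18)] [ 0.4233 -0.0817]
318 [np.float64(0.183), np.float64(0.184), np.float64(0.185), np.float64(0.18)] [ 0.4232 -0.0856]
320 [np.float64(0.181), np.float64(0.185), np.float64(0.185), np.float64(0.182)] [ 0.4231 -0.0894]
322 [np.float64(0.18), np.float64(0.183), np.float64(0.183), np.float64(0.18)] [ 0.423  -0.0933]
324 [np.float64(0.018), np.float64(0.176), np.float64(0.177), np.float64(0.017)] [ 0.4232 -0.0971]
326 [np.float64(0.025), np.float64(0.182), np.float64(0.184), np.float64(0.018)] [ 0.423 -0.101]
328 [np.float64(0.019), np.float64(0.181), np.float64(0.183), np.float64(0.016)] [ 0.4227 -0.1048]
330 [np.float64(0.018), np.float64(0.018), np.float64(0.017), np.float64(0.015)] [ 0.4302 -0.1108]
```

View pics/t13_c295_270.png

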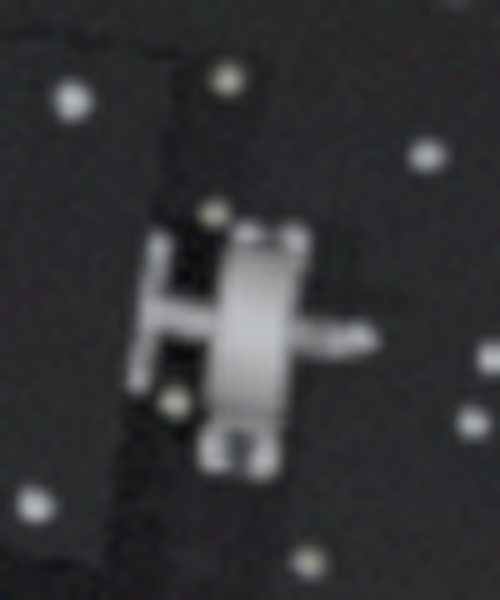

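The ring sits on the hook's straight part, at crop (250,335), between the plate at 150 and the tip at 375. The line is on the edge, so I hand in.

```bash
python3 -c "
from plant import *
print(hand_in())"
```

```text
the job is handed in; nothing more can be done
None
```

I hung the rod by its small eye on the hook and let go of it. I then gripped the board's handle and slid the board out about 113 mm until the white line lay over the riser's edge. I handed the job in at about 23 s, still holding the board down; `hand_in()` gave no verdict.

What the last checks showed:
- **Line position:** the two cameras disagreed by about 2.4 mm. My last full measurement put the line at -0.2 mm (top) and -2.6 mm (side) from the edge. I then nudged it about 1 mm further out, which puts it at about +0.7 and -1.7 mm by estimate. I checked that only by eye; both values are within the 5 mm limit.
- **Square and flat:** the line was square to the edge within about 0.2°. The board's slope measured under 0.01 rad, which is about the noise of the depth reading.
- **Hold:** the board was still, with the handle gripped at 40 N and pressed down with about 11 N.
- **Rod:** the eye sat on the hook's straight part, about 4 mm outward of the hook point. The rod hung upright over the turntable.
- **Everything else:** in the last top picture the fork was still in the rack. The spray can, spool, skull, caliper, screwdriver and both look-alikes looked unmoved. The paper roll on the deck was hidden by the arm in that picture; I last saw it at the start of the final 10 mm, with the gripper body passing about 10 cm above it.

While I carried it, the rod sat about 5 mm lower in the grip than planned. I measured that and corrected for it before threading the hook.

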